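# Line up the quarter-turn fastener and hold the pump's access panel shut

### The arm

A 6-joint arm with a two-finger parallel gripper is mounted at the origin on a cart in front of the work surface, level with it; the furniture and walls round the work are solid. World frame = base frame: x ahead of the robot, y to its left, z up, the work surface at z = 0. Lengths are in m, angles in degrees, forces in N, time in s.
With the tool pointing down it reaches from about 0.4 to 0.825 m from the base axis. Payload 7 kg.
Tool frame: the origin (TCP) lies at the very end of the fingers, on their centre line; the grasp point (between the pads) lies 19 mm behind it (r.hold_point_z is the distance from the TCP to the grasp point, in m); z points along the fingers, y is the direction in which the jaws open and shut (so a half turn about z gives the same grasp; the last joint's range is limited). The gripper opens to 88 mm and grips with 3 to 60 N. Pads are 19 mm wide; open, the fingers measure 130 mm over their backs; the gripper's body (78 mm by 193 mm) begins 47 mm behind the grasp point.
Start: joints at [89.101, 20.546, 0.682, 0, -70.136, -16.507], TCP at [0.202, 0.644, 0.227] pointing down, gripper open.
Joint ranges: [-176.03, 176.03], [-82.01, 121.73], [-58.28, 71.71], [-173.87, 95.51], [-174.79, -0.11], [-173.66, 173.66]. Speed limits (degrees/s): [136.94, 136.94, 172.46, 180, 180, 180].

### API

Orientations are given as [roll, pitch, yaw] about the fixed x, y, z axes, in that order (R = Rz(yaw) Ry(pitch) Rx(roll)).
In Python, from plant import r gives the robot as it stands. The module is installed in compiled form; this text tells all that it offers.
- The arm moves only by the shell command python3 -m inch 'ROWS' [FORCE]. ROWS is text: rows parted by semicolons, each of 7 numbers parted by spaces: the shift along the tool's x, y, z in m, then the turn, a rotation vector about the tool's x, y, z in rad, then the opening, from 0 (shut) to 1 (fully open). In form: tx ty tz ax ay az jaw; .... A call has 1 to 20 rows; each row shifts and turns the commanded pose from where the row before left it, along the tool's axes as they then stand; what a row does not reach is not made up. A row lasts 1/12 s, in which the tool goes at most 41.7 mm and 7.16 degrees, less where a joint would pass 70% of its speed; a pose out of reach is approached as far as the arm can. A call with a gripper value outside its range is refused whole. The fingers move at their own pace and stop on an object; FORCE is the grip in N (left out, the last holds). Time passes only in rows, so rows that do not move let the fingers close. It gives the time, the measured TCP pose, the force and the opening at its end, in the units of the state.
- r.get_state(): the state, without advancing time (a new reading comes with each control period).
- r.capture(name): name is "scene" or "top"; returns the picture (400x640x3 uint8, red, green, blue); there is no depth.
- r.camera_params(name): a dict with "vfov" (degrees; the focal length in pixels is half the picture's height over the tangent of half this angle, whatever the lens; pixels are square), "cx", "cy" (the principal point, pixels), "distortion" ([k1, k2, p1, p2, k3] as OpenCV has them; the pictures are not rectified), "R" (3x3) and "t" (3): a world point X has camera coordinates R X + t. Camera axes: x right, y down, z forward; pixel columns grow to the right and rows downward; lengths in m; the calibration is good to about 2 mm. A picture is of the moment at which its call begins. camera_params takes no time and is no camera call.
- r.close_job(): hands the job in, once; it reports no verdict.
Trained networks look in the newest picture that a camera, given by its name, has taken for a name from the list of things; names that differ only in an ending like _2 or _b are one class to them, and where a whole thing is asked for, a point or a joint stands for the part that bears it (a point fixed in the world has none). Each returns a list of dicts, best first, with "p" (0 to 1); they miss things now and then, are a little off and sometimes report something else, mostly with a low value. They report only what shows in the picture. A call takes as long as a camera call.
- r.recognise(target, camera): "xy" ([column, row] in pixels, amid what is visible of it).
The state is a dict: "time_s": time; "joints": joint angles; "qd": joint speeds; "joint_torque": joint torques, N m; "tcp_pos": TCP position; "eef_rot": TCP orientation; "contact_force": force on the tool from outside, world axes, zero at the start; "moment": the same for the moment, N m; "gripper_width": finger opening in m.
Only numpy, scipy, OpenCV 4.12 (cv2) and the standard library are available. Lean on these libraries where they do the work, as an engineer would, in place of code of your own. Each camera call takes 0.05 s, during which the arm holds its last target.

### The job

Turn the bench pump's orange quarter-turn fastener clockwise (seen from above) until its slot lines up with the tongue of the open access panel, and let go of it. Then swing the sprung panel down so that the tongue drops into the slot, press it fully shut on its frame, and finish while still pressing, because it springs open if you let go. Leave the bottle, the flask and the beaker as they stand.

Things in the scene. Friction and masses are not known exactly. Their poses are not given: they have to be found in the camera images.
- pump: White bench pump module, 290 x 180 x 60 mm, fixed. Origin on the worktop; x axis (roughly to the robot's right) points from the panel's hinge to the fastener, z up. The box spans x -130 to +160, y -90 to +90 mm; deck at z = 60 mm. Under the panel is a well, framed by a black gasket whose top is at z = 66 mm
- hinge_line (a point): Middle of the panel's hinge axis, at (-95, 0, 68.5) mm in the pump's frame; the axis runs along the pump's y. Axes as the pump's. The fastener's axis is 175 mm from it along x. Spring: the panel stays where it starts, but once shut it springs about half open when released; pushing it shut takes about 0.85 N m (8 N at 105 mm from the hinge)
- panel (a joint): Angle of the access panel, rad: 0 = shut, level on the frame (a stop); grows to 1.6 as its free edge rises; starts at 1.2 to 1.42, nearly upright. Aluminium plate 5 mm thick, its middle plane through the hinge axis, from 3 to 128 mm off that axis, 150 mm wide along it. Its outer face (upper when shut, the one to press) looks away from the fastener while it stands open
- panel_edge (a point): Point on the panel's outer face, 120 mm from the hinge axis, half-way along the hinge; moves with the panel. Its x axis points from the hinge to the free edge, z out of the outer face
- tongue_tip (a point): Tip of the dark steel tongue on the middle of the panel's free edge, 187 mm from the hinge axis; tongue 6 mm wide, 4 mm thick, 59 mm long, its middle plane 8.5 mm outside the panel's. Moves with the panel. With the panel shut the tip lies in the slot, 12 mm past the fastener's axis
- fastener_grip (a point): On the fastener's vertical axis at gripping height, 29 mm above the deck. Two orange upright cheeks, 40 mm long, 8.5 mm thick, 10 to 40 mm above the deck, with a 12.5 mm slot between them, open at the ends and top; 29.5 mm over both. x axis along the slot, y across it (grip the flat outer faces along y), z up. Under it a steel collar, radius 30 mm, 3 mm thick, with two red marks
- fastener (a joint): Turn of the fastener about the vertical, rad, counter-clockwise positive from above: 0 = slot in line with the tongue (along the pump's x) and the red marks; starts at 0.75 to 1.5, range -0.35 to 1.75 (0 is not a stop). Stays where it is left; turns with 0.05 N m. More than about 0.15 off, the tongue lands on the cheeks and the panel cannot shut
- bottle: Bystander: screw-cap bottle with blue cap, 57 mm diameter, 111 mm tall, standing loose; origin at the centre of its underside
- flask: Bystander: conical flask, 64 mm diameter at the base, 105 mm tall, standing loose; origin at the centre of its underside
- beaker: Bystander: small glass beaker, 46 x 50 mm, 58 mm tall, standing loose to the left of the pump; origin at the centre of its underside

How it is judged:
By the outcome, as a careful person would: the job done as asked, in the order asked, and still so for the second after the job is handed in, while the arm keeps its last pose, push and grip.
It also fails if it takes over 45 s, if anything falls off the work surface, if the arm or the gripper's body presses on something with over 40 N, if the wrist force passes 120 N, or if a joint passes its speed limit or range.

## Working session

There is one attempt and no reset: what is moved stays moved. The work goes in short steps, Python scripts to look and compute and a shell command to move; the robot and the scene stay as the last step left them, time stands still between calls to the robot, and variables do not carry over. Pictures are saved under pics/ and viewed, and the job is handed in when it is done.

```bash
mkdir -p pics; ls; cat > h.py <<'E'
import numpy as np, cv2
from plant import r
from scipy.spatial.transform import Rotation as Ro
def snap(n,f):
    im=r.capture(n); cv2.imwrite('pics/'+f,im[:,:,::-1]); return im
def K(n):
    p=r.camera_params(n); f=200/np.tan(np.radians(p['vfov'])/2)
    return np.array([[f,0,p['cx']],[0,f,p['cy']],[0,0,1]]),np.array(p['distortion'],float),np.array(p['R']),np.array(p['t'])
def ray(n,uv):
    k,d,R,t=K(n); q=cv2.undistortPoints(np.array([[uv]],float),k,d)[0,0]
    return -R.T@t, R.T@np.array([q[0],q[1],1])
def atz(n,uv,z):
    c,v=ray(n,uv); return c+v*(z-c[2])/v[2]
def proj(n,X):
    k,d,R,t=K(n); return cv2.projectPoints(np.atleast_2d(X).astype(float),cv2.Rodrigues(R)[0],t,k,d)[0][:,0]
E
python3 - <<'E'
from h import *
np.set_printoptions(precision=4,suppress=True)
print(r.get_state())
for n in('scene','top'):
    snap(n,n+'0.png'); print(n,K(n))
    for t in('pump','panel','panel_edge','tongue_tip','fastener_grip','hinge_line','bottle','flask','beaker'):
        try: print(n,t,[(np.round(a['xy'],1),round(a['p'],2)) for a in r.recognise(t,n)[:3]])
        except Exception as e: print(t,e)
E
```

```text
pics
{'time_s': 0.0, 'joints': array([ 89.1004,  20.5919,   0.6354,  -0.0215, -70.1343, -16.5088]), 'qd': array([ 0.0642,  0.03  ,  0.0785,  0.1184,  0.0141, -0.0046]), 'joint_torque': array([ -0.0004, -58.2718,  29.3048,   6.9973,   0.0069,  -0.0002]), 'tcp_pos': array([0.2018, 0.6436, 0.2256]), 'eef_rot': array([179.9072,  -0.0064, -17.4157]), 'contact_force': array([ 0.5285, -0.1267,  0.5748]), 'moment': array([-0.0139, -0.0341,  0.0294]), 'gripper_width': 0.08772208744718131}
scene (array([[481.7239,   0.    , 322.3253],
       [  0.    , 481.7239, 195.0786],
       [  0.    ,   0.    ,   1.    ]]), array([-0.044,  0.   ,  0.   ,  0.   ,  0.   ]), array([[-0.8413, -0.5403, -0.0168],
       [-0.3993,  0.642 , -0.6546],
       [ 0.3645, -0.5439, -0.7558]]), array([0.515, 0.243, 1.009]))
scene pump [(array([306.9, 228.6]), 0.87)]
scene panel [(array([290. , 231.7]), 0.61)]
scene panel_edge [(array([289.6, 232. ]), 0.9)]
scene tongue_tip [(array([288.4, 228.9]), 0.61), (array([259.8, 345. ]), 0.43)]
scene fastener_grip [(array([320.7, 193.9]), 0.54)]
scene hinge_line [(array([305.6, 
[... 171 characters left out ...]
), 0.7)]
top (array([[452.7598,   0.    , 319.8161],
       [  0.    , 452.7598, 203.305 ],
       [  0.    ,   0.    ,   1.    ]]), array([-0.0414,  0.    ,  0.    ,  0.    ,  0.    ]), array([[-0.0118, -0.9999,  0.0062],
       [-0.9827,  0.0104, -0.1847],
       [ 0.1846, -0.0082, -0.9828]]), array([0.0947, 0.5438, 1.1591]))
top pump [(array([307.4, 197.2]), 0.57)]
top panel [(array([266.5, 194.5]), 0.79)]
top panel_edge [(array([271.1, 195.1]), 0.74)]
top tongue_tip [(array([271.5, 195.5]), 0.83)]
top fastener_grip [(array([329.9, 191.5]), 0.5)]
top hinge_line [(array([307.3, 197.6]), 0.87)]
top bottle []
top flask [(array([439.4, 224.1]), 0.84)]
top beaker [(array([201.6, 220.3]), 0.7)]
```

```bash
python3 - <<'E'
import cv2
for n,b in(('scene',(160,100,480,380)),('top',(160,90,500,320))):
    im=cv2.imread(f'pics/{n}0.png'); c=im[b[1]:b[3],b[0]:b[2]]
    s=2.3
    c=cv2.resize(c,None,fx=s,fy=s*1.0 if n=='top' else 2.1,interpolation=cv2.INTER_CUBIC) if n=='top' else cv2.resize(c,None,fx=2.1,fy=2.1,interpolation=cv2.INTER_CUBIC)
    cv2.imwrite(f'pics/{n}0c.png',c)
E
```

```text
(no output)
```

View pics/scene0.png

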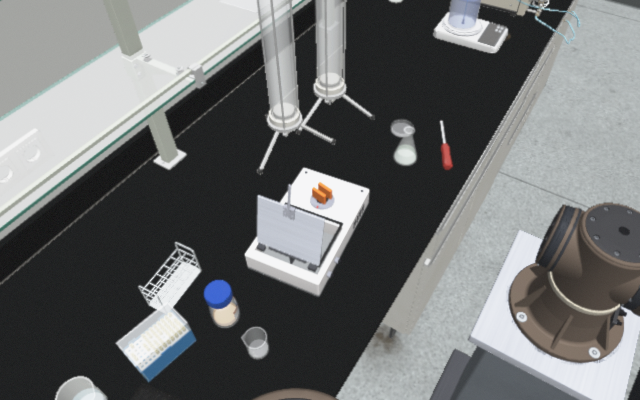

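View pics/top0.png

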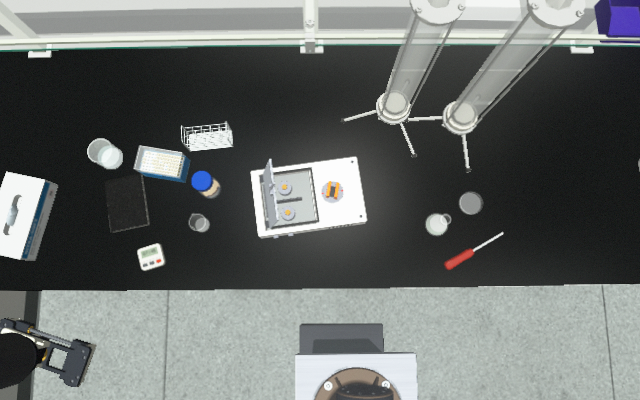

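```bash
sleep 0
```

```text
(no output)
```

View pics/scene0c.png

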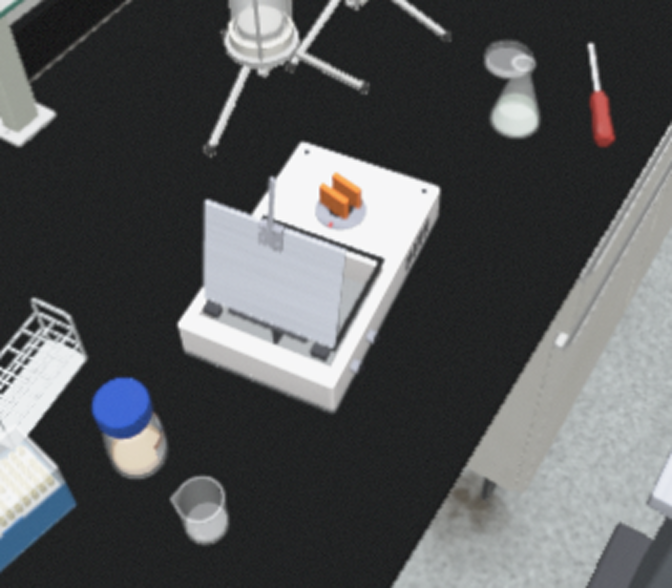

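View pics/top0c.png

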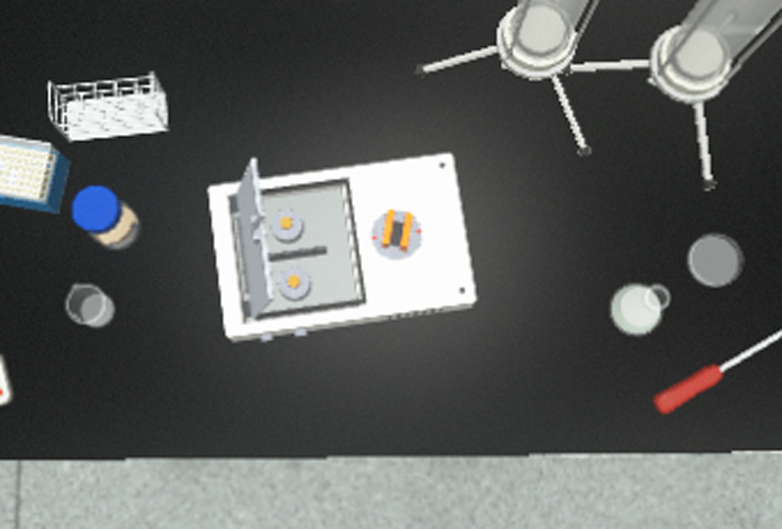

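The overview shows the pump with its deck corners in the top view at about (250,171), (357,157), (367,221) and (260,237). The fastener is at (332,191) with its slot nearly along pump y. The panel is nearly upright, at columns 262-278. The bottle is at (206,184), the beaker at (199,222) and the flask at (438,224). Next I'll zoom in for a pose fit.

```bash
python3 - <<'E'
from h import *
np.set_printoptions(precision=4,suppress=True)
px={'tl':(250.5,170.9),'tr':(357,156.5),'br':(367,219.7),'bl':(260,235.5)}
for k,v in px.items(): print(k,atz('top',v,.06))
print('fast',atz('top',(332.5,191.5),.075), atz('scene',(321,195),.08))
im=cv2.imread('pics/top0.png'); c=im[145:245,240:375]; cv2.imwrite('pics/top0d.png',cv2.resize(c,None,fx=5.9,fy=5.9,interpolation=cv2.INTER_CUBIC))
im=cv2.imread('pics/scene0.png'); c=im[160:300,240:380]; cv2.imwrite('pics/scene0d.png',cv2.resize(c,None,fx=4.28,fy=4.28,interpolation=cv2.INTER_CUBIC))
E
```

```text
tl [0.6336 0.2739 0.06  ]
tr [ 0.6708 -0.0134  0.06  ]
br [ 0.4977 -0.0351  0.06  ]
bl [0.459  0.2461 0.06  ]
fast [0.5714 0.0551 0.075 ] [0.5754 0.0605 0.08  ]
```

View pics/top0d.png

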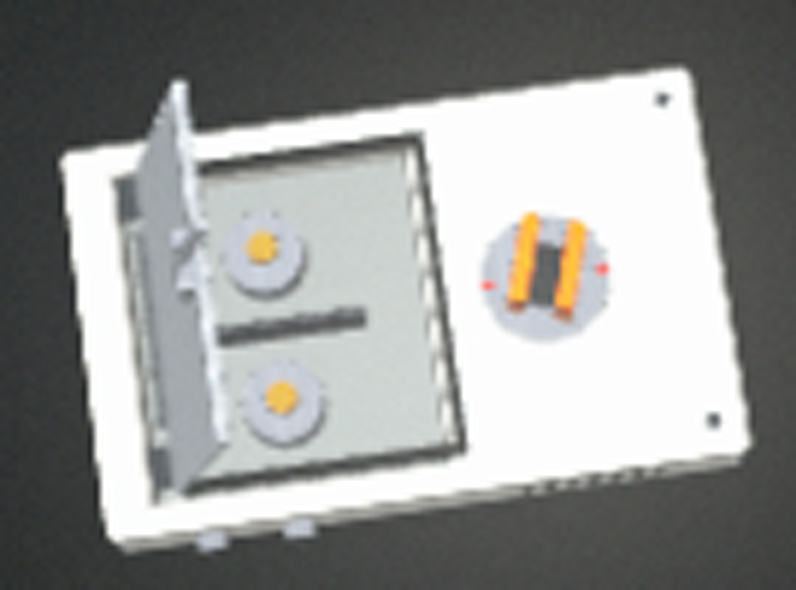

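View pics/scene0d.png

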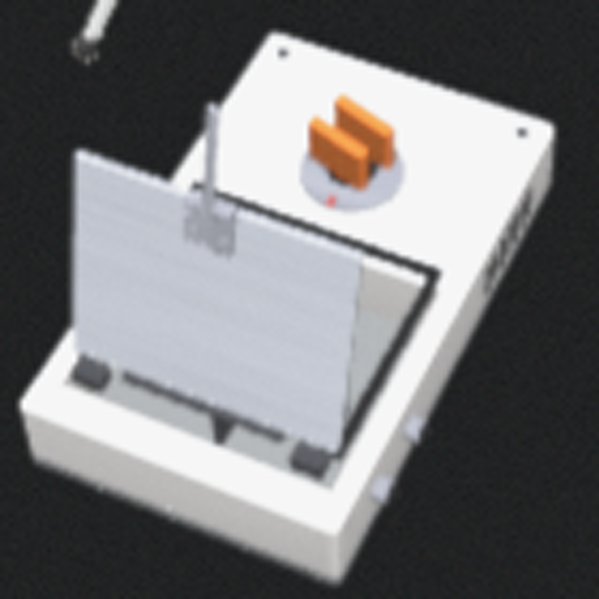

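```bash
cat > fit.py <<'E'
from h import *
from scipy.optimize import least_squares
np.set_printoptions(precision=4,suppress=True)
T=lambda u,v:((u+.5)/5.9-.5+240,(v+.5)/5.9-.5+145)
S=lambda u,v:((u+.5)/4.28-.5+240,(v+.5)/4.28-.5+160)
def pan(th,d,y,o): # d from hinge, o outward
    return np.array([-.095+d*np.cos(th)-o*np.sin(th),y,.0685+d*np.sin(th)+o*np.cos(th)])
obs=[('top',T(63,155),lambda q:(-.13,.09,.06)),('top',T(688,68),lambda q:(.16,.09,.06)),('top',T(748,448),lambda q:(.16,-.09,.06)),('top',T(112,540),lambda q:(-.13,-.09,.06)),
('top',T(546,277),lambda q:(.08,0,.063)),
('scene',S(272,33),lambda q:(.16,.09,.06)),('scene',S(553,125),lambda q:(.16,-.09,.06)),('scene',S(340,525),lambda q:(-.13,-.09,.06)),('scene',S(22,402),lambda q:(-.13,.09,.06)),
('scene',S(352,172),lambda q:(.08,0,.063)),
('scene',S(77,150),lambda q:pan(q[3],.128,.075,.0025)),('scene',S(362,252),lambda q:pan(q[3],.128,-.075,.0025)),('scene',S(212,104),lambda q:pan(q[3],.187,0,.0085)),('top',T(180,82),lambda q:pan(q[3],.128,.075,.0))]
def W(q,P): 
    c,s=np.cos(q[2]),np.sin(q[2]); P=np.array(P); return np.array([q[0]+c*P[0]-s*P[1],q[1]+s*P[0]+c*P[1],P[2]])
def res(q): return np.concatenate([proj(n,W(q,f(q)))[0]-uv for n,uv,f in obs])
if __name__=='__main__':
    s=least_squares(res,[.565,.12,-1.44,1.3],loss='soft_l1')
    q=s.x; print(q,np.degrees(q[2:])); print(res(q).reshape(-1,2))
    print('hinge',W(q,(-.095,0,.0685)),'fast',W(q,(.08,0,.089)))
    # fastener slot angle from top: axis between cheek ends
    a=[atz('top',T(*p),.1) for p in((531,216),(518,306),(575,224),(566,315))]
    for i,j in((1,0),(3,2)):
        d=a[j]-a[i]; print('slot yaw rel',np.degrees(np.arctan2(d[1],d[0])-q[2]),np.linalg.norm(d))
    print(np.mean(a,0))
    for n in('bottle','beaker','flask'): pass
    print('bottle cap',atz('top',(205,181),.111),'beaker',atz('top',(199,222),.03),'flask',atz('top',(438,224),.02))
E
python3 fit.py
```

```text
[ 0.5641  0.1353 -1.4363  1.3189] [-82.2935  75.5703]
[[-0.6159 -0.7701]
 [-0.0579 -1.0073]
 [ 0.7394 -0.2994]
 [-0.8432  0.0021]
 [-0.1459 -0.3309]
 [ 0.3091 -1.0894]
 [ 1.3055 -0.8091]
 [-0.1396  1.3949]
 [-0.7124  0.0714]
 [ 0.5145 -1.2279]
 [-0.0145  0.5558]
 [ 0.3855  0.6542]
 [ 1.2522  0.1332]
 [-0.0706 -0.4994]]
hinge [0.5513 0.2295 0.0685] fast [0.5748 0.056  0.089 ]
slot yaw rel 73.38581384208425 0.0406513891504309
slot yaw rel 75.7094047052515 0.04085040963063163
[0.5713 0.0563 0.1   ]
bottle cap [0.5947 0.3826 0.111 ] beaker [0.5008 0.4152 0.03  ] flask [ 0.4896 -0.2334  0.02  ]
```

```bash
python3 -m inch '0 0 -.041 0 0 -.084 1; 0 0 -.041 0 0 -.084 1; .0264 .0313 0 0 0 0 1; .0264 .0313 0 0 0 0 1; .0264 .0313 0 0 0 0 1; .0264 .0313 0 0 0 0 1; .0264 .0313 0 0 0 0 1; .0264 .0313 0 0 0 0 1; .0264 .0313 0 0 0 0 1; .0264 .0313 0 0 0 0 1; .0264 .0313 0 0 0 0 1; .0264 .0313 0 0 0 0 1; .0264 .0313 0 0 0 0 1; .0264 .0313 0 0 0 0 1; .0264 .0313 0 0 0 0 1; .0264 .0313 0 0 0 0 1; .0264 .0313 0 0 0 0 1; .0264 .0313 0 0 0 0 1; .0264 .0313 0 0 0 0 1; 0 0 0 0 0 0 1'
python3 - <<'E'
from h import *
print(r.get_state()); snap('top','top1.png');snap('scene','scene1.png')
E
```

```text
time_s: 2.67
tcp_pos: [0.5769, 0.0508, 0.3079]
eef_rot: [179.9, 0.0, -8.1]
contact_force: [-0.8, 1.6, -0.8]
gripper_width: 0.0875
{'time_s': 2.6667, 'joints': array([ 2.44235870e+01,  9.14282434e+00, -4.20415287e+00,  7.66858286e-02,
       -7.67232976e+01,  5.75029767e+01]), 'qd': array([ 4.77259188, -1.76106141, -2.39618327, -1.57288518,  0.22637878,
       -6.55674246]), 'joint_torque': array([ -3.70747559, -43.96600127,  30.81867456,   7.40563184,
        -0.06181411,   1.34201031]), 'tcp_pos': array([0.57689114, 0.05078481, 0.30794531]), 'eef_rot': array([ 1.79899307e+02,  1.91936998e-02, -8.05579618e+00]), 'contact_force': array([-0.83999941,  1.57089558, -0.77534839]), 'moment': array([ 0.12214175,  0.03911894, -0.02361105]), 'gripper_width': 0.08752276296005387}
```

View pics/top1.png

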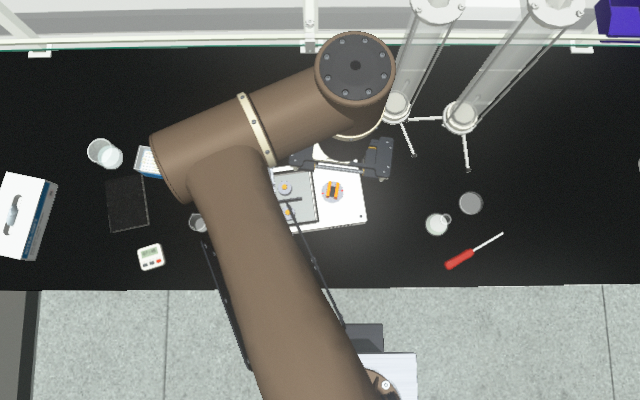

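View pics/scene1.png

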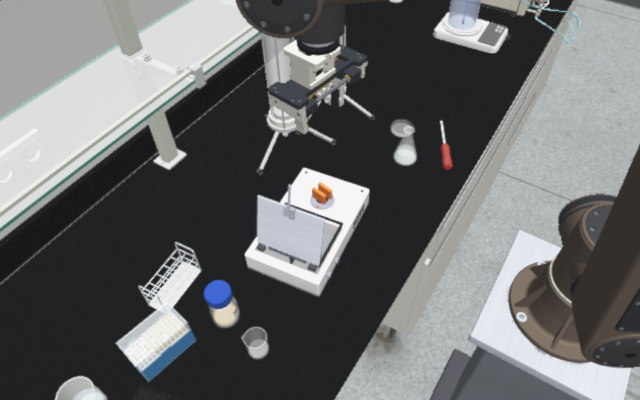

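The gripper is over the fastener and the body's long side lies along the jaws. The stand towers are at top-view (395,105) and the wrist cap at (355,65), so I'm checking that clearance before descending.

```bash
python3 - <<'E'
from h import *
np.set_printoptions(precision=3,suppress=True)
for z in(.4,.5,.6): print(z,atz('top',(355,65),z),atz('top',(395,65),z))
print('tower base',atz('top',(395,105),.02),atz('top',(460,118),.02))
print(proj('top',[[.77,-.11,.1],[.77,-.11,.3],[.77,-.11,.5]]))
s=r.get_state();print(s['tcp_pos'],s['eef_rot'])
d=np.array([.5735,.0562])-s['tcp_pos'][:2]; y=np.radians(s['eef_rot'][2])
print('tx,ty',d@[np.cos(y),np.sin(y)],d@[np.sin(y),-np.cos(y)])
E
```

```text
0.4 [0.761 0.018 0.4  ] [ 0.761 -0.063  0.4  ]
0.5 [0.709 0.027 0.5  ] [ 0.708 -0.044  0.5  ]
0.6 [0.656 0.037 0.6  ] [ 0.656 -0.025  0.6  ]
tower base [ 0.835 -0.131  0.02 ] [ 0.795 -0.316  0.02 ]
[[393.433 116.083]
 [408.182  82.734]
 [429.864  33.625]]
[0.575 0.054 0.308] [179.975   0.05   -7.984]
tx,ty -0.0017228609169722892 -0.0015766411901295286
```

```bash
python3 -m inch '-.0017 -.0016 .034 0 0 0 1; 0 0 .034 0 0 0 1; 0 0 .034 0 0 0 1; 0 0 .034 0 0 0 1; 0 0 .034 0 0 0 1; 0 0 .034 0 0 0 1; 0 0 .02 0 0 0 .8; 0 0 .012 0 0 0 .6; 0 0 0 0 0 0 .45; 0 0 0 0 0 0 .45;0 0 0 0 0 0 .45' 15
python3 - <<'E'
from h import *
print(r.get_state()['contact_force']); snap('scene','scene2.png')
E
```

```text
time_s: 3.68
tcp_pos: [0.5737, 0.0589, 0.0739]
eef_rot: [-180.0, -0.1, -7.7]
contact_force: [0.1, 0.7, 0.3]
gripper_width: 0.0595
[0.09732972 0.68969509 0.30167135]
```

View pics/scene2.png

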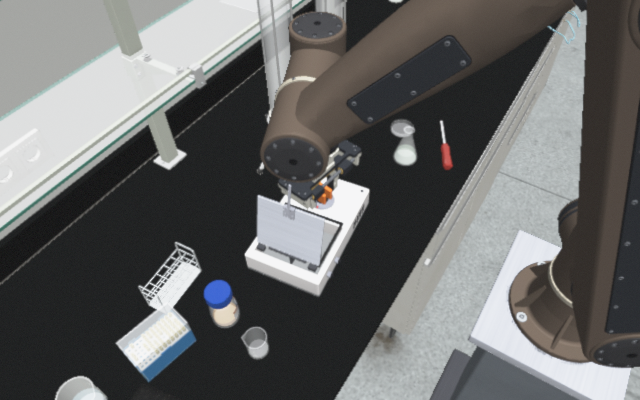

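The gripper's fingers straddle the orange fastener at about (325,195), and nothing is in contact yet. Closing now.

```bash
python3 -m inch '0 .0025 .002 0 0 0 .4; 0 0 0 0 0 0 .35; 0 0 0 0 0 0 .28;0 0 0 0 0 0 .28;0 0 0 0 0 0 .28;0 0 0 0 0 0 .28' 15
python3 - <<'E'
from h import *
s=r.get_state();print(s['contact_force'],s['moment'],s['tcp_pos'],s['eef_rot'],s['gripper_width'])
E
```

```text
time_s: 4.23
tcp_pos: [0.5732, 0.0569, 0.0712]
eef_rot: [-179.9, -0.1, -7.8]
contact_force: [-3.1, 7.9, 2.6]
gripper_width: 0.0301
[-3.14219067  7.928886    2.6427399 ] [ 2.70218256e+00  9.20036307e-01 -1.67227997e-03] [0.57323644 0.05687387 0.07118711] [-1.79869131e+02 -7.24023802e-02 -7.78753613e+00] 0.030072991045548076
```

```bash
python3 -m inch '0 -.001 0 0 0 .1 .28;0 0 0 0 0 .1 .28;0 0 0 0 0 .1 .28;0 0 0 0 0 .1 .28;0 0 0 0 0 .1 .28;0 0 0 0 0 .1 .28;0 0 0 0 0 .1 .28;0 0 0 0 0 .1 .28;0 0 0 0 0 .1 .28;0 0 0 0 0 .1 .28;0 0 0 0 0 .1 .28;0 0 0 0 0 .1 .28;0 0 0 0 0 .1 .28;0 0 0 0 0 0 .28;0 0 0 0 0 0 .28' 15
python3 - <<'E'
from h import *
s=r.get_state();print(s['contact_force'],s['moment'],s['tcp_pos'],s['eef_rot'],s['gripper_width'])
snap('scene','scene3.png');snap('top','top3.png')
E
```

```text
time_s: 5.48
tcp_pos: [0.5736, 0.0574, 0.0712]
eef_rot: [-179.9, 0.1, -82.1]
contact_force: [-1.6, 6.3, 3.0]
gripper_width: 0.0298
[-1.62140839  6.29332035  3.01712437] [ 2.08688923  0.3636601  -0.00611051] [0.57358309 0.05736885 0.07118892] [-1.79894718e+02  6.29967661e-02 -8.21152836e+01] 0.0298003074862743
```

View pics/scene3.png

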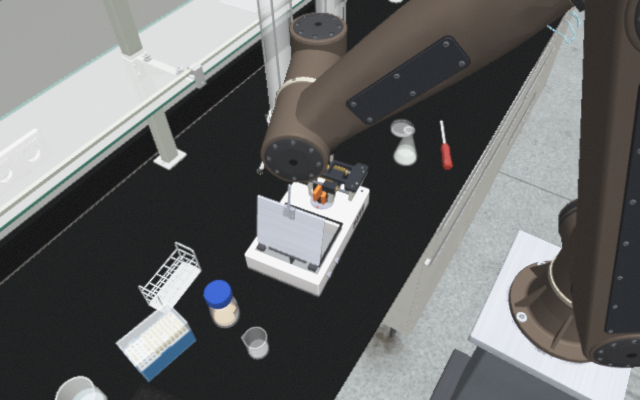

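The cheeks at about (320,193) now appear turned in line with the pump's long axis. Releasing, then rising.

```bash
python3 -m inch '0 0 0 0 0 0 .5;0 0 0 0 0 0 .8;0 0 0 0 0 0 .8;0 0 -.01 0 0 0 .8;0 0 -.03 0 0 0 .8;0 0 -.04 0 0 0 .8;0 0 -.04 0 0 0 .8;0 0 -.04 0 0 0 .8;0 0 -.04 0 0 0 .8;0 0 -.04 0 0 0 .8;0 0 0 0 0 0 .8'
python3 - <<'E'
from h import *
s=r.get_state();print(s['contact_force'],s['tcp_pos'],s['eef_rot'],s['joints'])
a=snap('scene','scene4.png');b=snap('top','top4.png')
c=cv2.resize(a[160:300,240:380],None,fx=4,fy=4,interpolation=cv2.INTER_CUBIC);cv2.imwrite('pics/scene4d.png',c[:,:,::-1])
E
```

```text
time_s: 6.5
tcp_pos: [0.5759, 0.0561, 0.3208]
eef_rot: [-179.2, 0.0, -82.2]
contact_force: [1.2, 1.1, 1.0]
gripper_width: 0.0703
[1.21311874 1.06463669 1.0080593 ] [0.57589702 0.05612726 0.32081723] [-1.79223235e+02  2.66083237e-02 -8.22034774e+01] [ 25.06685383   8.29437692  -3.65316569   0.21033708 -77.30289355
 -17.31540087]
```

View pics/scene4d.png

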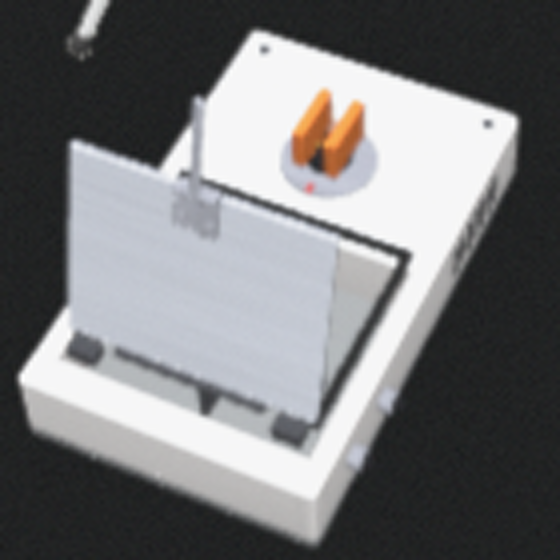

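View pics/top4.png

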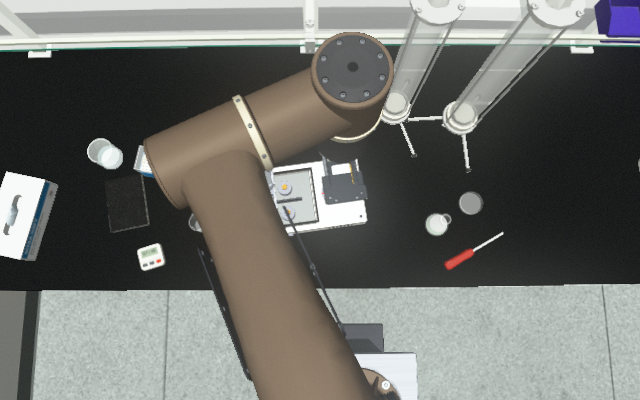

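The slot opens toward the red mark at crop (310,188) and looks in line with the tongue. I'll check that angle numerically and plan the panel approach.

```bash
python3 - <<'E'
from fit import *
q=np.array([0.5641,0.1353,-1.4363,1.3189])
im=cv2.imread('pics/scene4.png')
# overlay model cheeks for several phi, draw phi=0
k=5; x0,y0=290,170
c=cv2.resize(im[y0:y0+60,x0:x0+70],None,fx=9,fy=9,interpolation=cv2.INTER_CUBIC)
a=c.copy()
for s in(1,-1):
  for yy in (.00625*s,.01475*s):
    P=[W(q,(.08+x,yy,.1)) for x in(-.02,.02)]
    uv=proj('scene',P); uv=((uv-[x0,y0]+.5)*9).astype(int)
    cv2.line(a,tuple(map(int,uv[0])),tuple(map(int,uv[1])),(255,0,0),1)
cv2.imwrite('pics/ov4.png',np.vstack([a]))
s=r.get_state(); y=np.radians(s['eef_rot'][2]); p=s['tcp_pos']
for nm,P in(('above behind near',(-.125,-.055,.3)),('far',(-.125,.055,.3))):
    w=W(q,P); d=w[:2]-p[:2]; print(nm,w,d@[np.cos(y),np.sin(y)],d@[np.sin(y),-np.cos(y)])
E
```

```text
above behind near [0.4928 0.2518 0.3   ] -0.20449438975364023 0.05344190065425328
far [0.6018 0.2665 0.3   ] -0.2044081866609441 -0.05655806556859066
```

View pics/ov4.png

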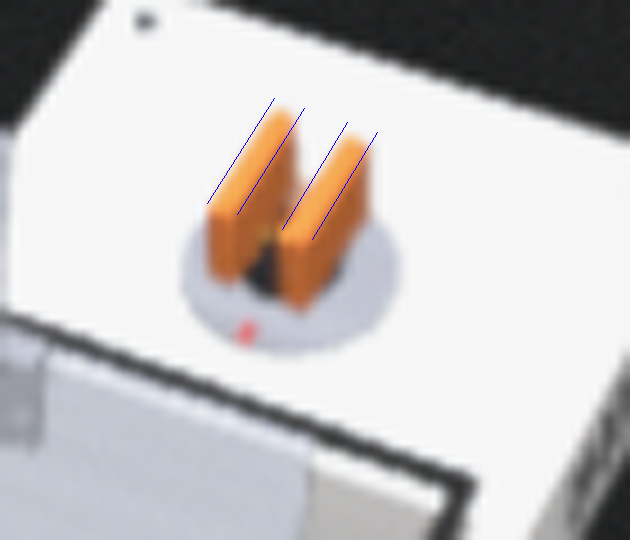

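The projected φ=0 lines run parallel to the cheeks within about 2-3°, so the fastener is aligned and released. Next I go behind the panel at pump (-125,-58), turn so the narrow side of the body faces the tongue, and shut the jaws.

```bash
python3 -m inch '-.0341 .0094 0 0 0 0 .4;-.0341 .0094 0 0 0 0 .2;-.0341 .0094 0 0 0 0 0;-.0341 .0094 0 0 0 0 0;-.0341 .0094 0 0 0 0 0;-.0341 .0094 0 0 0 0 0;0 0 0 0 0 -.1208 0;0 0 0 0 0 -.1208 0;0 0 0 0 0 -.1208 0;0 0 0 0 0 -.1208 0;0 0 0 0 0 -.1208 0;0 0 0 0 0 -.1208 0;0 0 0 0 0 -.1208 0;0 0 0 0 0 -.1208 0;0 0 0 0 0 -.1208 0;0 0 0 0 0 -.1208 0;0 0 0 0 0 -.1208 0;0 0 0 0 0 -.1208 0;0 0 0 0 0 -.1208 0; 0 0 0 0 0 0 0' 20
cat > st.py <<'E'
from fit import *
q=np.array([0.5641,0.1353,-1.4363,1.3189])
def show():
    s=r.get_state(); d=s['tcp_pos'][:2]-q[:2]; c,sn=np.cos(q[2]),np.sin(q[2])
    print('pump xyz mm',np.round(1e3*np.array([c*d[0]+sn*d[1],-sn*d[0]+c*d[1],s['tcp_pos'][2]]),1),'rot',s['eef_rot'],'F',s['contact_force'],'w',s['gripper_width'],'t',s['time_s'],'j',s['joints'])
if __name__=='__main__':
    import sys; show()
    for n in('scene','top'):
        snap(n,n+sys.argv[1]+'.png')
E
python3 st.py 5
```

```text
time_s: 8.27
tcp_pos: [0.4889, 0.251, 0.3094]
eef_rot: [179.9, 0.1, 8.0]
contact_force: [0.4, -0.5, -0.9]
gripper_width: 0.0002
pump xyz mm [-124.7  -59.   309.4] rot [179.9179   0.1209   8.0426] F [ 0.3678 -0.5198 -0.93  ] w 0.00015150637038893592 t 8.2667 j [ 47.5896   6.2489  -7.3918  -0.014  -76.5048  50.4563]
```

View pics/scene5.png

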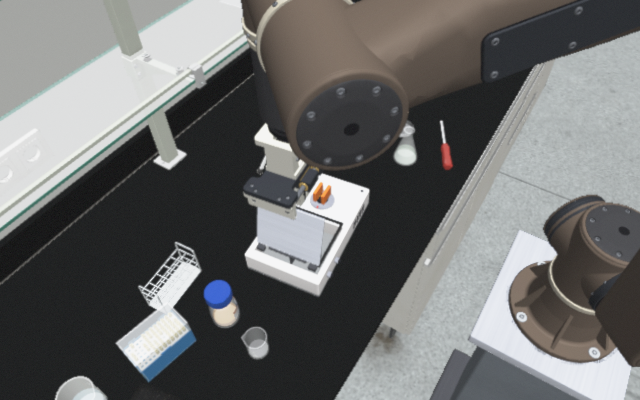

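The gripper hangs clear above the panel's outer side, with its narrow edge toward the tongue. Descending behind the panel.

```bash
python3 -m inch '0 0 .035 0 0 0 0;0 0 .035 0 0 0 0;0 0 .035 0 0 0 0;0 0 .032 0 0 0 0;0 .01 0 0 0 0 0;0 .01 0 0 0 0 0;0 0 0 0 0 0 0'
python3 st.py 6
```

```text
time_s: 8.95
tcp_pos: [0.4928, 0.2304, 0.1749]
eef_rot: [180.0, -0.0, 7.6]
contact_force: [-0.6, -0.5, 0.2]
gripper_width: 0.0005
pump xyz mm [-103.8  -57.9  174.9] rot [179.9825  -0.0479   7.5872] F [-0.5608 -0.507   0.234 ] w 0.0005242662365777771 t 8.95 j [ 45.7302  10.5846 -20.2109   0.0504 -59.1776  51.8312]
```

View pics/scene6.png

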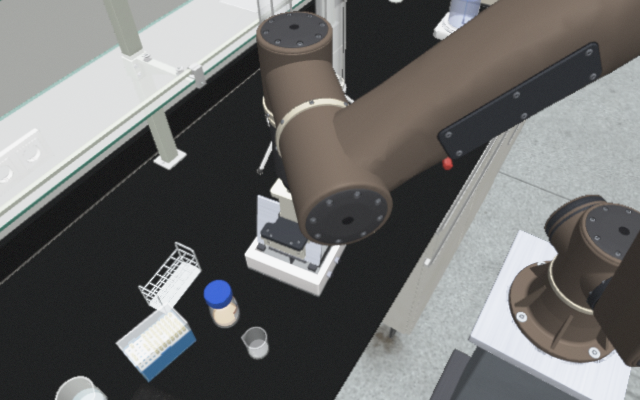

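View pics/top6.png

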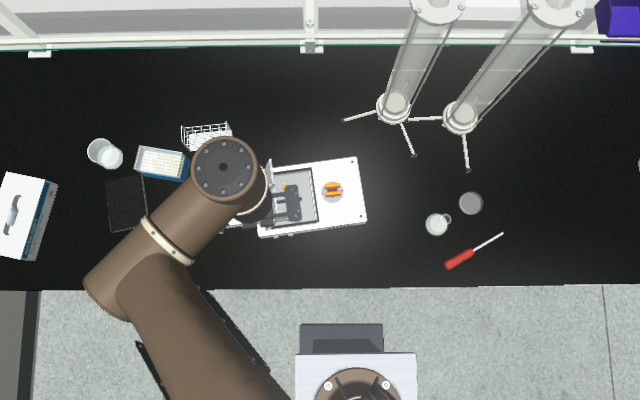

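Top view shows the slot along the pump's x at (332,191), with the fingers behind the panel and not touching. Computing the arc increments.

```bash
python3 - <<'E'
import numpy as np
th=np.radians(np.linspace(75.6,0,15)); d=np.linspace(.108,.118,15)
X=-.095+d*np.cos(th)-.0025*np.sin(th)-.021; Z=.0685+d*np.sin(th)+.0025*np.cos(th)
P=np.c_[np.r_[-.1038,X],np.r_[.1749,Z]]
for a,b,t in zip(P[1:],np.diff(P,axis=0),np.degrees(th)): print(round(t,1),np.round(1e3*a,1),'ty,tz mm',np.round(1e3*b*[1,-1],1))
E
```

```text
75.6 [-91.6 173.7] ty,tz mm [12.2  1.2]
70.2 [-81.5 171.6] ty,tz mm [10.   2.1]
64.8 [-71.7 168.6] ty,tz mm [9.9 3.1]
59.4 [-62.1 164.6] ty,tz mm [9.6 4. ]
54.0 [-52.9 159.7] ty,tz mm [9.2 4.9]
48.6 [-44.1 153.8] ty,tz mm [8.8 5.8]
43.2 [-35.9 147.2] ty,tz mm [8.2 6.7]
37.8 [-28.2 139.7] ty,tz mm [7.6 7.5]
32.4 [-21.3 131.5] ty,tz mm [6.9 8.2]
27.0 [-15.2 122.7] ty,tz mm [6.1 8.9]
21.6 [ -9.9 113.2] ty,tz mm [5.3 9.5]
16.2 [ -5.4 103.2] ty,tz mm [ 4.4 10. ]
10.8 [-2.  92.8] ty,tz mm [ 3.5 10.4]
5.4 [ 0.5 82. ] ty,tz mm [ 2.5 10.8]
0.0 [ 2. 71.] ty,tz mm [ 1.5 11. ]
```

```bash
python3 -m inch '0 .0122 .0012 0 0 0 0;0 .01 .002 0 0 0 0;0 .01 .003 0 0 0 0;0 .0096 .004 0 0 0 0;0 .0092 .005 0 0 0 0;0 .0088 .0058 0 0 0 0;0 .0082 .0067 0 0 0 0;0 0 0 0 0 0 0'
python3 st.py 7
```

```text
time_s: 9.72
tcp_pos: [0.501, 0.1626, 0.1445]
eef_rot: [180.0, 0.1, 7.6]
contact_force: [0.9, -0.0, 0.5]
gripper_width: 0.0004
pump xyz mm [-35.5 -58.9 144.5] rot [179.9582   0.0799   7.6369] F [ 0.8885 -0.0074  0.4875] w 0.00035326626362885147 t 9.7167 j [ 39.3334  10.7627 -24.4371  -0.0079 -54.8902  58.3081]
```

View pics/scene7.png

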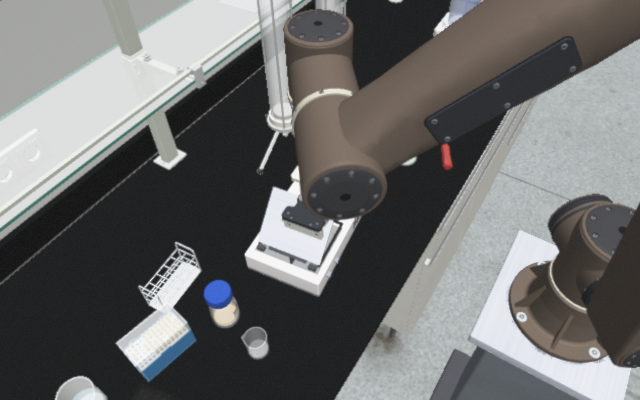

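View pics/top7.png

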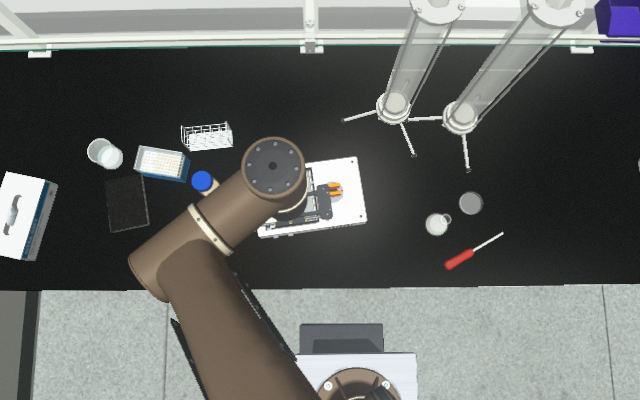

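The panel has swung to about 45° with the fingers on its outer face, beside the bracket. Continuing the arc to just short of shut.

```bash
python3 -m inch '0 .0076 .0075 0 0 0 0;0 .0069 .0082 0 0 0 0;0 .0061 .0089 0 0 0 0;0 .0053 .0095 0 0 0 0;0 .0044 .01 0 0 0 0;0 .0035 .0104 0 0 0 0;0 0 0 0 0 0 0'
python3 st.py 8
```

```text
time_s: 10.4
tcp_pos: [0.5058, 0.1307, 0.0896]
eef_rot: [180.0, 0.0, 7.7]
contact_force: [0.3, 2.3, 2.7]
gripper_width: 0.0005
pump xyz mm [ -3.2 -58.4  89.6] rot [179.9932   0.0393   7.7094] F [0.2897 2.3455 2.669 ] w 0.0005445487942690089 t 10.4 j [ 36.017   14.0273 -28.7328  -0.0171 -47.2777  61.704 ]
```

View pics/scene8.png

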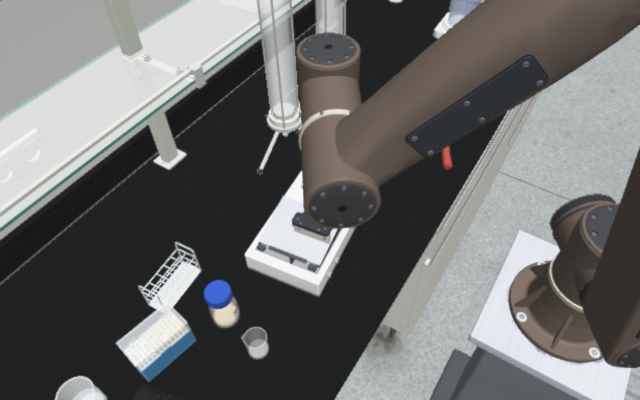

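View pics/top8.png

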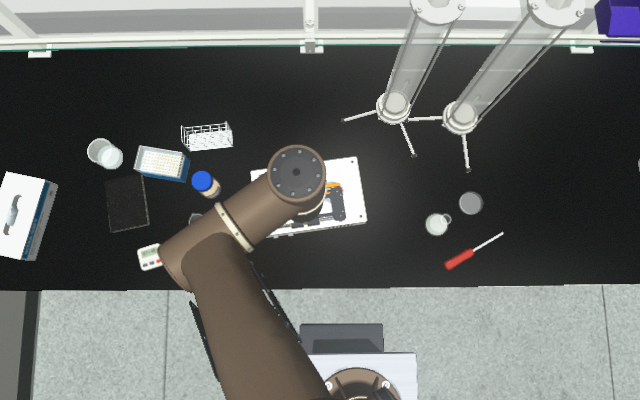

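About 10° from shut, spring force about 3 N. Continuing down in smaller steps.

```bash
python3 -m inch '0 .0015 .008 0 0 0 0;0 .001 .006 0 0 0 0;0 0 0 0 0 0 0'; python3 -m inch '0 .0005 .004 0 0 0 0;0 0 .001 0 0 0 0;0 0 0 0 0 0 0'
```

```text
time_s: 10.75
tcp_pos: [0.5061, 0.1286, 0.0771]
eef_rot: [-180.0, -0.0, 7.7]
contact_force: [-1.1, 3.1, 4.0]
gripper_width: 0.0003
time_s: 11.0
tcp_pos: [0.5063, 0.1282, 0.0728]
eef_rot: [-180.0, -0.0, 7.7]
contact_force: [-1.6, 3.6, 3.9]
gripper_width: 0.0003
```

```bash
python3 -m inch '0 0 .001 0 0 0 0;0 0 .001 0 0 0 0;0 0 0 0 0 0 0'; python3 -m inch '0 0 .001 0 0 0 0;0 0 .001 0 0 0 0;0 0 0 0 0 0 0'; python3 st.py 9
```

```text
time_s: 11.25
tcp_pos: [0.5063, 0.1281, 0.0712]
eef_rot: [-180.0, -0.0, 7.7]
contact_force: [-2.5, 3.8, 7.6]
gripper_width: 0.0004
time_s: 11.5
tcp_pos: [0.5065, 0.1281, 0.0708]
eef_rot: [180.0, -0.1, 7.8]
contact_force: [-9.8, 2.7, 23.3]
gripper_width: 0.0
pump xyz mm [ -0.6 -58.1  70.8] rot [179.9959  -0.0687   7.7768] F [-9.8249  2.6652 23.2625] w 3.363060943434217e-05 t 11.5 j [ 35.7652  15.4031 -29.99     0.0511 -44.5481  61.9753]
```

View pics/top9.png

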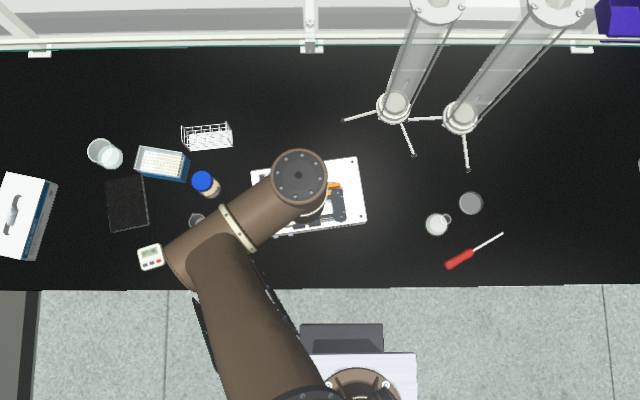

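View pics/scene9.png

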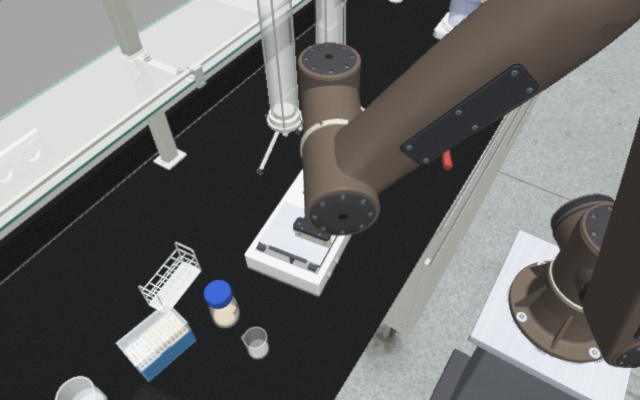

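```bash
python3 -m inch '0 0 0 0 0 0 0;0 0 0 0 0 0 0;0 0 0 0 0 0 0;0 0 0 0 0 0 0;0 0 0 0 0 0 0;0 0 0 0 0 0 0;0 0 0 0 0 0 0;0 0 0 0 0 0 0;0 0 0 0 0 0 0;0 0 0 0 0 0 0;0 0 0 0 0 0 0;0 0 0 0 0 0 0'
python3 - <<'E'
from st import *
show(); a=snap('scene','scene10.png'); b=snap('top','top10.png')
for n in('bottle','beaker','flask'): print(n,[(x['xy'],x['p']) for x in r.recognise(n,'scene')[:1]])
cv2.imwrite('pics/s10d.png',cv2.resize(a[160:300,230:390],None,fx=4,fy=4,interpolation=cv2.INTER_CUBIC)[:,:,::-1])
cv2.imwrite('pics/t10d.png',cv2.resize(b[145:245,240:375],None,fx=5,fy=5,interpolation=cv2.INTER_CUBIC)[:,:,::-1])
E
```

```text
time_s: 12.6
tcp_pos: [0.5065, 0.1281, 0.0708]
eef_rot: [-180.0, -0.1, 7.8]
contact_force: [-9.8, 2.6, 25.2]
gripper_width: 0.0004
pump xyz mm [ -0.6 -58.1  70.8] rot [-179.9931   -0.0829    7.7717] F [-9.835   2.6382 25.2247] w 0.00043509489811114255 t 12.6 j [ 35.761   15.3948 -29.9994   0.0468 -44.5294  61.9773]
bottle [([222.2, 303.3], 0.97)]
beaker [([257.4, 344.2], 0.92)]
flask [([259.1, 342.3], 0.61)]
```

View pics/s10d.png

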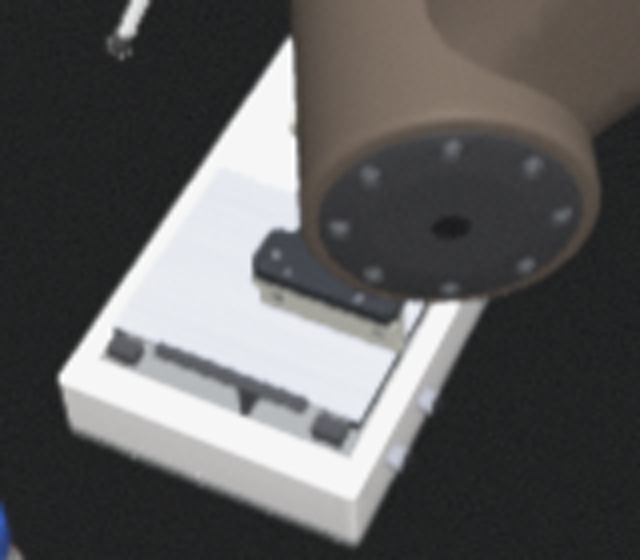

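View pics/t10d.png

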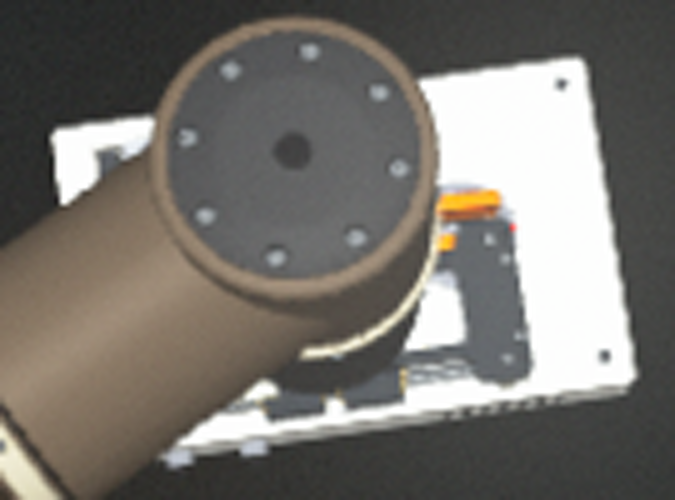

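The panel lies flat on its frame in the scene crop, and the tip height of 70.8 mm matches the shut outer face at 71.0 mm. The press is steady at about 25 N, against about 9 N needed. The cheeks show in line with the pump's x in the top view. Handing in.

```bash
python3 -c "
from plant import r
r.close_job(); s=r.get_state(); print(s['time_s'],s['tcp_pos'],s['contact_force'])"
```

```text
the job is handed in; nothing more can be done
the job is handed in; nothing more can be done
```

The job is handed in with the fastener in line with the tongue, the panel shut on its frame, and the arm still pressing it down. It took about 13 s of robot time.

- **Fastener:** I gripped it (jaws read 30 mm), turned it about 74° clockwise to the pump's axis (final tool yaw −82.1° against −82.3°) and let go. With the arm clear, a camera overlay showed the slot parallel to that axis within 2–3°.
- **Panel:** I pushed its outer face down with the shut fingers, beside the tongue bracket. At the end the fingertips were at 70.8 mm, where the shut panel's face should be at 71.0 mm. Force rose from about 8 N to 23 N as it met the stop, then held at about 25 N for a second, against about 9 N needed. A tongue lying on the cheeks would have stopped it well above this.
- **Bystanders:** The bottle and beaker were found within about 1 px of where they started. The last flask detection was wrong: it landed on the beaker, because the arm hid the flask in that view. The flask showed at its starting place in the last full top view I looked at.

**Not confirmed:** The arm hid the tongue tip in the slot in the last pictures, so its seating is inferred from the height, the stop and the panel lying flat. There was also a steady sideways force of about 10 N at the fingertips while pressing, which I took to be friction.

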